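# Clip the purple-cap tube carrier onto the lashing rail

## Task

The donation bus is about to drive off: take the sample carrier with the purple caps and purple grip and push its snap hook down over the top bar of the grey lashing rail until the yellow sprung gate flicks shut behind the bar, then let go so that it hangs there upright. Leave the orange-capped carrier standing where it is.

Things in the scene. Friction and masses are not known exactly. Their poses are not given: they have to be found in the camera images.
- purple_grip (a point): Grasp centre of the purple grip block atop the loose purple-capped carrier (0.25 kg), 152 mm above its underside. Block: 16 mm along x (close the fingers along x), 50 along y, from 26 mm below this point to 16 above. x points from tube box to hook nose, z up. Box 44 x 90 x 56 mm high spans x -54 to -10, y -45 to 45 mm; caps end 60 mm below this point.
- purple_seat (a point): On the same carrier (same axes), 7 mm to +x and 42 mm below the grip: where the bar's axis lies, along y, when home in the steel hook under the grip. Hook: inverted U, 24 mm wide in y, open downward; from here inner faces at x -17 (stem) and +17 mm (nose), crown 6 mm above with sloped corners, flared nose tip 55 mm below. May hang either way round.
- purple_gate (a joint): Yellow sprung gate, 31 mm long, across the mouth of the purple carrier's hook, 37 mm below the seat, hinged on the stem, swinging inward (up) only. 0 rad = shut by its spring, 1.4 = fully open. A bar pushed up through the mouth lifts it with 2 to 6 N; it flicks shut when the bar is within a few mm of the crown.
- rail_mid (a point): Mid-point of the top bar's axis on the fixed grey rail stand: steel bar, 12 mm diameter, 150 mm above the counter, along y; z up, x roughly away from the robot. Posts 115 mm either side, ending 8 mm above the axis, leave 216 mm of free bar. A second 12 mm bar, 75 mm lower and 3 mm to -x, is for the carrier's box to lean on. Base 90 x 270 x 12 mm.
- orange_grip (a point): The same grip point on the orange carrier, identical in shape but with orange caps and orange grip, standing on the counter. A bystander: leave it alone.

How it is judged (in metres and radians):
On the way:
1. the top bar, in the hook's mouth, pushes the purple carrier's gate open (value of joint purple_gate above 0.35 rad and x of purple_seat in the frame of rail_mid between -0.03 and 0.03 m and y of purple_seat in the frame of rail_mid between -0.1 and 0.1 m and z of purple_seat in the frame of rail_mid between -0.005 and 0.05 m), for 0.04 s.
At the end, for the whole second after the job is handed in: The purple carrier hangs by its hook on the top bar, between the posts (seat within 15 mm of the bar's axis in height, 22 mm sideways and 100 mm of its middle along it, tilted less than 20 degrees), its gate shut (below 0.15 rad); the orange carrier is within 30 mm of where it stood (value of joint purple_gate below 0.15 rad and x of purple_seat in the frame of rail_mid between -0.022 and 0.022 m and y of purple_seat in the frame of rail_mid between -0.1 and 0.1 m and z of purple_seat in the frame of rail_mid between -0.015 and 0.015 m and angle between purple_grip's own z axis and vertical below 0.35 rad and distance of orange_grip from where it was at the start of the episode below 0.03 m); the robot touches nothing.
It fails at once if the orange carrier is shoved or lifted more than 30 mm from its place (distance of orange_grip from where it was at the start of the episode above 0.03 m).
It also fails if it takes over 42 s, if anything falls off the work surface, if the arm or the gripper's body presses on something with over 40 N, if the wrist force passes 120 N, or if a joint passes its speed limit or range.

## Robot

A 7-joint arm with a two-finger parallel gripper is mounted at the origin on the work surface. World frame = base frame: x ahead of the robot, y to its left, z up, the work surface at z = 0. Lengths are in mm, angles in rad, forces in N, time in s.
With the tool pointing down it reaches from about 425 to 875 mm from the base axis. Payload 9.9 kg.
Tool frame: the origin (TCP) lies between the finger pads; the fingertips stand 14 mm ahead of it and the grasp point (between the pads) lies 5 mm behind it; z points along the fingers, y is the line along which they close (so a half turn about z gives the same grasp; the last joint's range is limited). The gripper opens to 85 mm and grips with 20 to 120 N. Pads are 22 mm wide; open, the fingers measure 114 mm over their backs; the gripper's body (76 mm by 85 mm) begins 54 mm behind the grasp point. The pads swing forward as they close: fully open they stand 13 mm farther back than shut.
Start: joints at [-1.265, 0.576, 0.025, 1.437, -0.015, 1.129, -0.057], TCP at [256.496, 624.371, 245.289] pointing down, gripper open.
Joint ranges: [-2.76, 2.76], [-0.34, 2.15], [-1.52, 1.57], [0.19, 2.46], [-1.09, 4.23], [0.17, 1.99], [-2.82, 2.82]. Speed limits (rad/s): [2.22, 2.22, 3.01, 3.01, 3.14, 3.14, 3.14].

## Interface

Orientations are given as a rotation vector (axis times angle).
In Python, from station import monitor, grab_frame, workorder gives the robot as it stands. The module is installed in compiled form; this text tells all that it offers.
- The arm moves only by the tool jog_arm, never from a script. Its argument "series" is text: rows parted by semicolons, each of 7 numbers parted by spaces: the turn, a rotation vector about the tool's x, y, z in degrees, then the shift along the tool's x, y, z in m, then the gripper's target within -1 to 1 (shut at 1, half-way at 0, fully open at -1). In form: ax ay az dx dy dz hand; .... A call has 1 to 12 rows; each row is the pose to reach, as a shift and turn from the pose commanded when the call began, along the tool's axes at that moment; what a row does not reach only later rows make up. A row lasts 1/8 s, in which the tool goes at most 62.5 mm and 10.7 degrees, less where a joint would pass 70% of its speed; a pose out of reach is approached as far as the arm can. A call with a gripper value outside its range is refused whole. The fingers move at their own pace and stop on an object; "grip_force" is the grip in N (left out, the last holds). Time passes only in rows, so rows that repeat a pose let the fingers close. It gives the time, the measured TCP pose, the force, the opening and the grip force at its end, in the units of the state.
- monitor.read_state(): the state, without advancing time (a new reading comes with each control period).
- grab_frame(name): name is "scene" or "top"; returns a dict with "pixels" (384x512x3 uint8, blue, green, red), "K" (3x3 intrinsics, pixels), "dist" ([k1, k2, p1, p2, k3] as OpenCV has them; the pictures are not rectified), "world_to_cam" (4x4, takes a point from world to camera coordinates). Camera axes: x right, y down, z forward; pixel columns grow to the right and rows downward; lengths in mm; the calibration is good to about 2 mm. A picture is of the moment at which its call begins. There is no depth.
- workorder.hand_in(): hands the job in; it is judged then, once.
The state is a dict: "time": time; "joint_positions": joint angles; "dq": joint speeds; "effort": joint torques, N m; "ee_pos": TCP position; "tcp_rot": TCP orientation; "contact_force": force on the tool from outside, world axes, zero at the start; "wrist_torque": the same for the moment, N m; "gripper_width": opening from 0.0 (shut) to 1.0 (fully open); "grasp_force": force on a finger pad.
Only numpy, scipy, OpenCV 4.12 (cv2) and the standard library are available. Lean on these libraries where they do the work, as an engineer would, in place of code of your own. Each camera call takes 0.05 s, during which the arm holds its last target. There are 200 camera calls.

## Working session

There is one attempt and no reset: what is moved stays moved. The work goes in short steps, Python scripts to look and compute and a tool call to move; the robot and the scene stay as the last step left them, time stands still between calls to the robot, and variables do not carry over. Pictures are saved under pics/ and viewed, at most 10 in all, crops included, and the job is handed in when it is done.

Besides the shell and the picture viewer there is one more tool, called as a command line: name --argument value ..., lists and objects as JSON in quotes. jog_arm: Moves the arm, as the interface text tells. Its arguments: {"type":"object","properties":{"series":{"type":"string"},"grip_force":{"type":"number"}},"required":["series"]}

```bash
mkdir -p pics; python3 - <<'E'
from station import monitor, grab_frame
import cv2,numpy as np
s=monitor.read_state();print(s)
for n in("scene","top"):
    f=grab_frame(n);cv2.imwrite(f"pics/{n}0.png",f["pixels"]);print(n,f["K"],f["dist"],np.round(f["world_to_cam"],3))
E
```

```text
{'time': 0.0, 'joint_positions': array([-1.26481176,  0.57653307,  0.02482276,  1.43794782, -0.01500297,
        1.12900272, -0.05651266]), 'dq': array([ 0.00113768, -0.00043625,  0.0032169 ,  0.00160499, -0.00056356,
        0.00152259,  0.00092708]), 'effort': array([-6.88320579e-04, -7.65742707e+01,  2.24972583e+00, -2.85986012e+01,
        1.51883491e-02,  1.24418945e-02,  2.30422290e-05]), 'ee_pos': array([256.30369807, 623.95764402, 244.42747139]), 'tcp_rot': array([-6.08295891e-01, -3.08187669e+00,  2.65042533e-03]), 'contact_force': array([-0.1496419 , -0.34301377,  0.81898992]), 'wrist_torque': array([ 2.54396383e-05, -4.59826148e-03, -2.10221557e-02]), 'grasp_force': 0.0, 'gripper_width': 1.0034355343436518}
scene [[430.14794534   0.         250.49072515]
 [  0.         430.14794534 190.72152722]
 [  0.           0.           1.        ]] [-0.02017052  0.          0.          0.          0.        ] [[-9.500000e-02  9.960000e-01  1.000000e-03  6.554900e+01]
 [ 6.940000e-01  6.700000e-02 -7.170000e-01 -3.021650e+02]
 [-7.140000e-01 -6.700000e-02 -6.970000e-01  1.472165e+03]
 [ 0.000000e+00  0.000000e+00  0.000000e+00  1.000000e+00]]
top [[432.9155259    0.         252.39841747]
 [  0.         432.9155259  192.97992506]
 [  0.           0.           1.        ]] [0.01268017 0.         0.         0.         0.        ] [[-1.10000e-02 -1.00000e+00 -2.10000e-02  3.47020e+01]
 [-9.96000e-01  1.30000e-02 -8.40000e-02  5.86027e+02]
 [ 8.40000e-02  2.00000e-02 -9.96000e-01  1.09722e+03]
 [ 0.00000e+00  0.00000e+00  0.00000e+00  1.00000e+00]]
```

View pics/scene0.png

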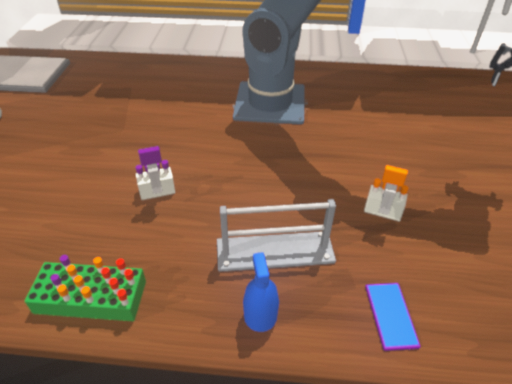

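View pics/top0.png

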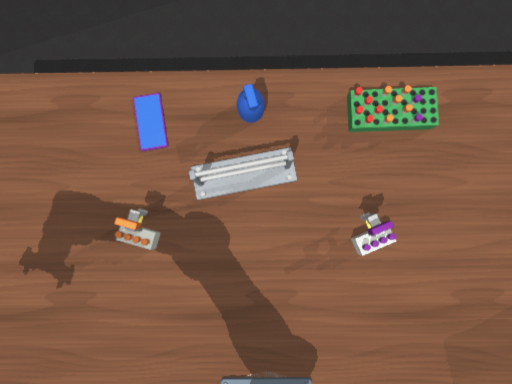

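Scene view: purple carrier near (152,172), orange near (390,190), and the rail from (225,210) to (332,205). In the top view the purple carrier is at (375,235) with its hook toward +x, and the rail is at (243,172). I'll zoom in for exact pixels.

```bash
python3 - <<'E'
import cv2,numpy as np
t=cv2.imread("pics/top0.png");s=cv2.imread("pics/scene0.png")
def crop(i,u,v,w,h,k):return cv2.resize(i[v:v+h,u:u+w],None,fx=k,fy=k,interpolation=cv2.INTER_CUBIC)
a=crop(t,180,140,125,65,6)   # 750x390
b=np.hstack([crop(t,345,205,60,52,4),crop(s,125,140,60,52,4),crop(s,210,190,65,52,4)])
c=np.zeros((600,800,3),np.uint8);c[:390,:750]=a;c[390:598,:b.shape[1]]=b
cv2.imwrite("pics/crop.png",c)
for n,i in(("top",t),("scene",s)):
    h=cv2.cvtColor(i,cv2.COLOR_BGR2HSV);m=cv2.inRange(h,(135,100,40),(160,255,255))
    N,L,st,ce=cv2.connectedComponentsWithStats(m)
    for j in range(1,N):
        if st[j,4]>8:
            p=np.argwhere(L==j)[:,::-1].astype(np.float32);print(n,st[j],ce[j].round(1),cv2.minAreaRect(p))
E
```

```text
top [140  93  28  58 136] [158.7 129.7] ((153.5, 121.5), (57.0, 27.0), 90.0)
top [413  95   9   7  44] [417.1  98.1] ((417.0, 98.0), (8.0, 6.0), -0.0)
top [415 114   8   7  41] [418.5 117.2] ((418.5, 117.0), (6.0, 7.0), 90.0)
top [368 221  26  14 182] [380.9 227.5] ((380.2825622558594, 227.4718780517578), (8.050138473510742, 25.401451110839844), 67.61986541748047)
top [388 233   8   7  36] [391.9 236.1] ((391.6000671386719, 236.3000030517578), (5.375871658325195, 7.273237705230713), 71.56504821777344)
top [380 237   7   6  33] [383.2 239.7] ((383.0, 239.5), (5.0, 6.0), 90.0)
top [372 241   7   6  34] [375.  243.3] ((375.0, 243.5), (5.0, 6.0), 90.0)
top [363 244   8   6  32] [366.3 246.7] ((366.2500305175781, 246.75001525878906), (5.656853675842285, 4.949747562408447), 45.0)
scene [136 146  32  27 441] [150.  157.8] ((150.1923065185547, 158.46153259277344), (22.945587158203125, 31.966930389404297), 78.69007110595703)
scene [ 60 255   9  10  71] [ 64.3 259.4] ((64.0, 259.5), (9.0, 8.0), 90.0)
scene [ 51 275   9  10  67] [ 55.1 278.9] ((55.0, 279.5), (9.0, 8.0), 90.0)
scene [365 283  56  68 337] [388.3 326.2] ((392.1330261230469, 316.1100769042969), (75.95562744140625, 36.588966369628906), 73.3007583618164)
scene [400 289   6  15  15] [402.7 296. ] ((402.6500244140625, 295.95001220703125), (14.862703323364258, 0.6324552893638611), 71.56504821777344)
scene [407 308   7  19  19] [410. 317.] ((410.0000305175781, 317.0), (18.973661422729492, 0.6324554681777954), 71.56504821777344)
```

View pics/crop.png

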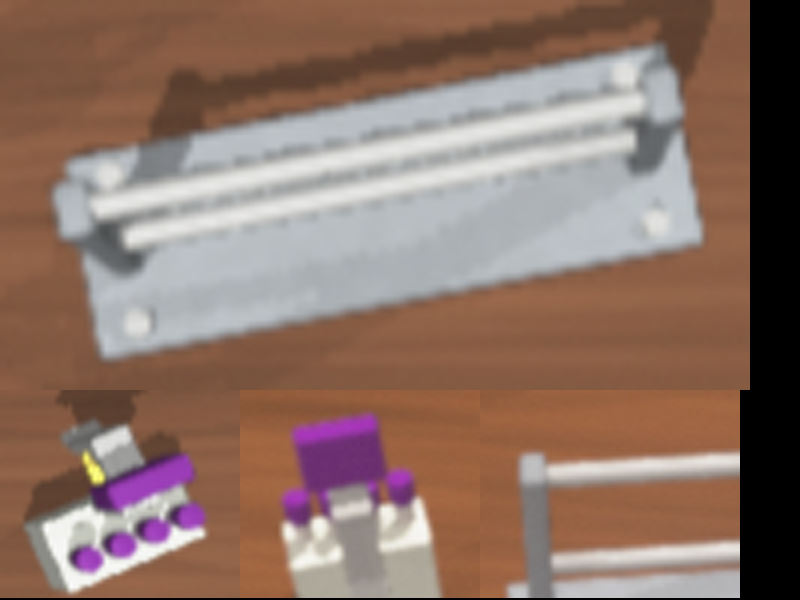

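Crop: the top bar runs from about (195,174.3) to (287,156.8) in the top view. The lower bar lies toward the robot. The purple carrier's nose points up (+x), rotated about 22°.

```bash
cat >h.py <<'E'
import numpy as np,cv2
from scipy.spatial.transform import Rotation as R
from station import monitor,grab_frame
def ray(f,uv):
    T=f["world_to_cam"];p=cv2.undistortPoints(np.float64([[uv]]),f["K"],np.float64(f["dist"]))[0,0]
    return -T[:3,:3].T@T[:3,3],T[:3,:3].T@np.r_[p,1]
def onz(f,uv,z):
    c,d=ray(f,uv);return c+d*(z-c[2])/d[2]
def onzR(f,uv,z): return onz(f,uv,z)
def tri(fa,a,fb,b):
    (c1,d1),(c2,d2)=ray(fa,a),ray(fb,b)
    s=np.linalg.lstsq(np.c_[d1,-d2],c2-c1,rcond=None)[0];p,q=c1+s[0]*d1,c2+s[1]*d2
    return (p+q)/2,np.linalg.norm(p-q)
def purple(f):
    h=cv2.cvtColor(f["pixels"],cv2.COLOR_BGR2HSV);return cv2.inRange(h,(135,100,40),(160,255,255))
E
python3 - <<'E'
from h import *
f=grab_frame("top");g=grab_frame("scene")
caps=np.array([onz(f,c,92) for c in[(391.9,236.1),(383.2,239.7),(375,243.3),(366.3,246.7)]])
d=caps[3]-caps[0];print("caps mean",caps.mean(0),"yaw of y axis",np.degrees(np.arctan2(-d[0],d[1])))
yaw=np.arctan2(-d[0],d[1]);X=np.array([np.cos(yaw),np.sin(yaw),0]);print("grip from caps",caps.mean(0)+32*X)
# grip top face in scene: crop corners (295,430),(376,415) rear; front (302,447?)
for z in(150,160,168):print(z,"top rect",onz(f,(380.3,227.5),z),"scene",onz(g,(150,157.8),z))
sc=lambda x,y:(125+(x-240)/4-.4,140+(y-390)/4-.4)
print("rear top edge scene",onz(g,sc(293,430),168),onz(g,sc(376,416),168))
print(tri(f,(380.9,227.5),g,(150,155)))
a,b=onz(f,(194.9,174.3),150),onz(f,(287.1,156.8),150)
e=a-b;print("bar",a,b,(a+b)/2,np.linalg.norm(e),"yaw",np.degrees(np.arctan2(-e[0],e[1])))
s2=lambda x,y:(210+(x-480)/4-.4,190+(y-390)/4-.4)
print("scene bar right(-y) end",onz(g,s2(548,473),150))
E
```

```text
caps mean [ 460.2968226  -275.98722779   92.        ] yaw of y axis 21.761284729521353
grip from caps [ 490.01639225 -264.12353612   92.        ]
150 top rect [ 493.47250902 -264.27307319  150.        ] scene [ 501.76682206 -259.60568865  150.        ]
160 top rect [ 493.45367644 -261.55320402  160.        ] scene [ 513.35779664 -254.85665111  160.        ]
168 top rect [ 493.43861037 -259.37730868  168.        ] scene [ 522.63057629 -251.05742109  168.        ]
rear top edge scene [ 495.63735374 -287.81575762  168.        ] [ 477.88826804 -241.93098088  168.        ]
(array([ 493.16870463, -263.41938945,  151.63859958]), np.float64(3.4381803589370827))
bar [620.91678624 158.13868761 150.        ] [658.8378449  -55.88800048 150.        ] [639.87731557  51.12534356 150.        ] 217.3601387243501 yaw 10.047344438705535
scene bar right(-y) end [654.8904015  -54.21385552 150.        ]
```

```bash
cat >>h.py <<'E'
def down(deg):  # tool z down, tool y at azimuth deg
    a=np.radians(deg);y=np.array([np.cos(a),np.sin(a),0]);z=np.array([0,0,-1.]);return np.c_[np.cross(y,z),y,z]
def delta(p0,a0,p1,a1):
    A,B=down(a0),down(a1);return np.round(np.r_[np.degrees(R.from_matrix(A.T@B).as_rotvec()),A.T@(np.array(p1,float)-p0)/1000],4)
def st():
    s=monitor.read_state();M=R.from_rotvec(s["tcp_rot"]).as_matrix()
    print(round(s["time"],2),s["ee_pos"].round(1),"az",np.degrees(np.arctan2(M[1,1],M[0,1])).round(2),"z",M[:,2].round(3),"F",s["contact_force"].round(1),"T",s["wrist_torque"].round(2),"w",round(s["gripper_width"],3),"g",round(s["grasp_force"],1))
E
python3 - <<'E'
from h import *
st();p0=[256.5,624.4,245.3];a0=67.7
print(delta(p0,a0,[500,250,280],45));print(delta(p0,a0,[560,50,280],30));print(delta(p0,a0,[493,-262,230],21.5))
E
```

```text
0.2 [256.4 624.1 244.8] az 67.67 z [-0.    -0.001 -1.   ] F [-0.8  0.5 -0.4] T [-0.01  0.03  0.04] w 1.002 g 0.0
[ 0.      0.     22.7    -0.3674 -0.254  -0.0347]
[ 0.000e+00  0.000e+00  3.770e+01 -4.988e-01 -4.163e-01 -3.470e-02]
[ 0.000e+00  0.000e+00  4.620e+01 -5.552e-01 -7.304e-01  1.530e-02]
```

jog_arm --series "0 0 8 -0.05 -0.035 -0.035 -1; 0 0 15 -0.1 -0.07 -0.035 -1; 0 0 22.7 -0.15 -0.105 -0.035 -1; 0 0 22.7 -0.2 -0.14 -0.035 -1; 0 0 22.7 -0.25 -0.175 -0.035 -1; 0 0 22.7 -0.3 -0.21 -0.035 -1; 0 0 25 -0.34 -0.24 -0.035 -1; 0 0 29 -0.38 -0.28 -0.035 -1; 0 0 32 -0.42 -0.32 -0.035 -1; 0 0 36 -0.46 -0.37 -0.035 -1; 0 0 37.7 -0.499 -0.416 -0.035 -1; 0 0 37.7 -0.499 -0.416 -0.035 -1" --grip_force 70

```text
time: 1.7
ee_pos: [560.8, 43.7, 280.5]
tcp_rot: [1.583, 2.711, -0.003]
contact_force: [-0.2, 0.8, -0.5]
gripper_width: 1.003
grasp_force: 0.0
```

```bash
python3 - <<'E'
from h import *
st();print(delta([560,50,280.3],30,[493,-262,230],21.5))
E
```

```text
1.7 [560.8  43.7 280.5] az 29.44 z [ 0.001 -0.003 -1.   ] F [-0.2  0.8 -0.5] T [ 0.01  0.03 -0.  ] w 1.003 g 0.0
[ 0.      0.      8.5    -0.2367 -0.214   0.0503]
```

jog_arm --series "0 0 2 -0.04 -0.036 0.0 -1; 0 0 4 -0.08 -0.072 0.0 -1; 0 0 6 -0.12 -0.108 0.01 -1; 0 0 8 -0.16 -0.144 0.02 -1; 0 0 8.5 -0.2 -0.18 0.03 -1; 0 0 8.5 -0.237 -0.214 0.05 -1; 0 0 8.5 -0.237 -0.214 0.05 -1; 0 0 8.5 -0.237 -0.214 0.05 -1; 0 0 8.5 -0.237 -0.214 0.05 -1"

```text
time: 2.82
ee_pos: [493.9, -260.6, 230.6]
tcp_rot: [1.765, 2.598, 0.001]
contact_force: [0.3, 0.3, -0.6]
gripper_width: 0.996
grasp_force: 0.0
```

```bash
python3 - <<'E'
from h import *
st();
f=grab_frame("top");g=grab_frame("scene")
c=np.hstack([cv2.resize(i["pixels"][v:v+100,u:u+100],(400,400),interpolation=cv2.INTER_CUBIC) for i,u,v in((f,325,180),(g,100,110))])
cv2.imwrite("pics/near.png",c)
E
```

```text
2.83 [ 493.9 -260.6  230.6] az 21.62 z [ 0.001  0.001 -1.   ] F [ 0.3  0.3 -0.6] T [-0.01 -0.05  0.04] w 0.996 g 0.0
```

View pics/near.png

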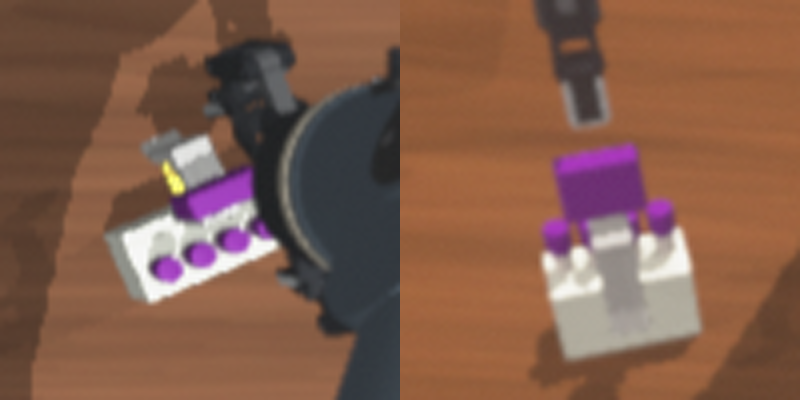

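The finger in the scene view at (590,100) stands over the purple block (600,185), so it's aligned. Descending to grasp.

jog_arm --series "0 0 0 0 0 0.04 -1; 0 0 0 0 0 0.07 -1; 0 0 0 0 0 0.083 -1; 0 0 0 0 0 0.083 -1; 0 0 0 0 0 0.083 1; 0 0 0 0 0 0.083 1; 0 0 0 0 0 0.083 1; 0 0 0 0 0 0.083 1; 0 0 0 0 0 0.083 1; 0 0 0 0 0 0.083 1; 0 0 0 0 0 0.083 1; 0 0 0 0 0 0.083 1"

```text
time: 4.42
ee_pos: [492.8, -262.7, 147.9]
tcp_rot: [1.769, 2.596, -0.0]
contact_force: [-1.6, -0.2, 6.8]
gripper_width: 0.178
grasp_force: 68.3
```

```bash
python3 -c "
from h import *
st()"
```

```text
4.42 [ 492.8 -262.7  147.9] az 21.45 z [ 0. -0. -1.] F [-1.6 -0.2  6.8] T [-0.07  0.73  0.1 ] w 0.178 g 68.3
```

```bash
python3 -c "
from h import *
print(delta([492.8,-262.7,147.9],21.45,[590,43,320],10))"
```

```text
[ 0.      0.     11.45    0.249   0.2023 -0.1721]
```

jog_arm --series "0 0 0 0 0 -0.03 1; 0 0 0 0 0 -0.06 1; 0 0 0 0 0 -0.1 1; 0 0 0 0 0 -0.14 1; 0 0 0 0 0 -0.172 1; 0 0 0 0 0 -0.172 1"

```text
time: 5.18
ee_pos: [493.6, -262.9, 321.4]
tcp_rot: [1.767, 2.593, 0.001]
contact_force: [-0.5, 0.4, -2.2]
gripper_width: 0.175
grasp_force: 68.7
```

jog_arm --series "0 0 1 0.025 0.02 0 1; 0 0 2 0.05 0.04 0 1; 0 0 4 0.08 0.065 0 1; 0 0 6 0.11 0.09 0 1; 0 0 8 0.14 0.114 0 1; 0 0 10 0.17 0.138 0 1; 0 0 11.4 0.2 0.163 0 1; 0 0 11.4 0.225 0.183 0 1; 0 0 11.4 0.249 0.202 0 1; 0 0 11.4 0.249 0.202 0 1; 0 0 11.4 0.249 0.202 0 1"

```text
time: 6.55
ee_pos: [589.2, 42.7, 318.1]
tcp_rot: [-2.018, -2.407, 0.003]
contact_force: [0.5, 0.0, -3.2]
gripper_width: 0.177
grasp_force: 68.6
```

```bash
python3 - <<'E'
from h import *
st()
s=monitor.read_state();M=R.from_rotvec(s["tcp_rot"]).as_matrix();a=np.degrees(np.arctan2(M[1,1],M[0,1]))
print(delta(s["ee_pos"],a,[632.1,50.3,285],10))
E
```

```text
6.55 [589.2  42.7 318.1] az 10.04 z [-0.002 -0.001 -1.   ] F [ 0.5  0.  -3.2] T [-0.04 -0.08  0.  ] w 0.177 g 68.6
[0.     0.     0.0412 0.     0.0435 0.0331]
```

jog_arm --series "0 0 0 0 0.015 0 1; 0 0 0 0 0.03 0 1; 0 0 0 0 0.0435 0.01 1; 0 0 0 0 0.0435 0.025 1; 0 0 0 0 0.0435 0.033 1; 0 0 0 0 0.0435 0.033 1; 0 0 0 0 0.0435 0.033 1"

```text
time: 7.42
ee_pos: [632.6, 50.9, 286.7]
tcp_rot: [2.018, 2.407, 0.001]
contact_force: [0.5, -0.3, -2.2]
gripper_width: 0.177
grasp_force: 68.6
```

```bash
python3 - <<'E'
from h import *
st()
f=grab_frame("top");g=grab_frame("scene")
c=np.vstack([np.hstack([cv2.resize(i["pixels"][v:v+h,u:u+w],(800,300) if w>150 else (400,300),interpolation=cv2.INTER_CUBIC) for i,u,v,w,h in L]) for L in([(f,180,125,133,100),(g,205,175,133,100)],)])
c=np.vstack([cv2.resize(g["pixels"][170:260,200:350],(800,480)[:2],interpolation=cv2.INTER_CUBIC)[:300*0+480]])
cv2.imwrite("pics/abv.png",c);cv2.imwrite("pics/abvt.png",cv2.resize(f["pixels"][110:230,170:330],(800,600),interpolation=cv2.INTER_CUBIC))
E
```

```text
7.42 [632.6  50.9 286.7] az 10.06 z [ 0.001  0.    -1.   ] F [ 0.5 -0.3 -2.2] T [ 0.01  0.   -0.01] w 0.177 g 68.6
```

View pics/abv.png

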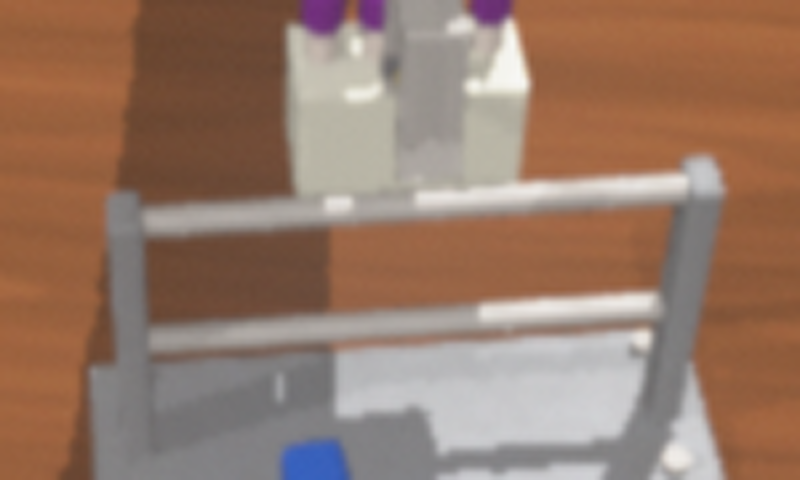

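View pics/abvt.png

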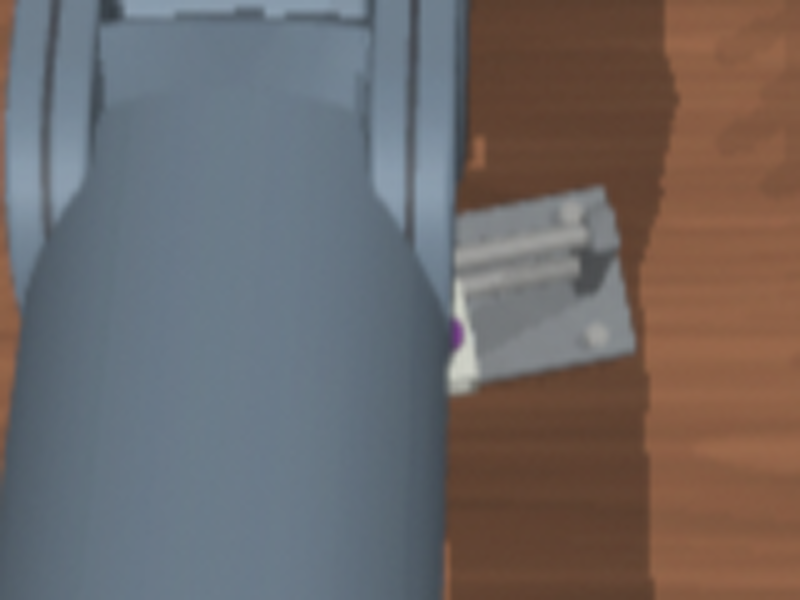

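Scene view: the carrier is level above the bar, with its box at crop (300–520, 185) on the robot side and well between the posts. In the top view the arm hides it. Lowering it in stages while watching the forces.

jog_arm --series "0 0 0 0 -0.001 0.015 1; 0 0 0 0 -0.001 0.03 1; 0 0 0 0 -0.001 0.04 1; 0 0 0 0 -0.001 0.048 1; 0 0 0 0 -0.001 0.054 1; 0 0 0 0 -0.001 0.054 1; 0 0 0 0 -0.001 0.054 1"

```text
time: 8.4
ee_pos: [631.7, 50.8, 232.8]
tcp_rot: [2.018, 2.408, 0.0]
contact_force: [-2.5, 0.1, 1.6]
gripper_width: 0.179
grasp_force: 69.3
```

```bash
python3 - <<'E'
from h import *
st()
g=grab_frame("scene")
cv2.imwrite("pics/in.png",cv2.resize(g["pixels"][150:260,200:350],(800,587),interpolation=cv2.INTER_CUBIC))
E
```

```text
8.4 [631.7  50.8 232.8] az 10.06 z [ 0.  0. -1.] F [-2.5  0.1  1.6] T [0.02 0.57 0.06] w 0.179 g 69.3
```

View pics/in.png

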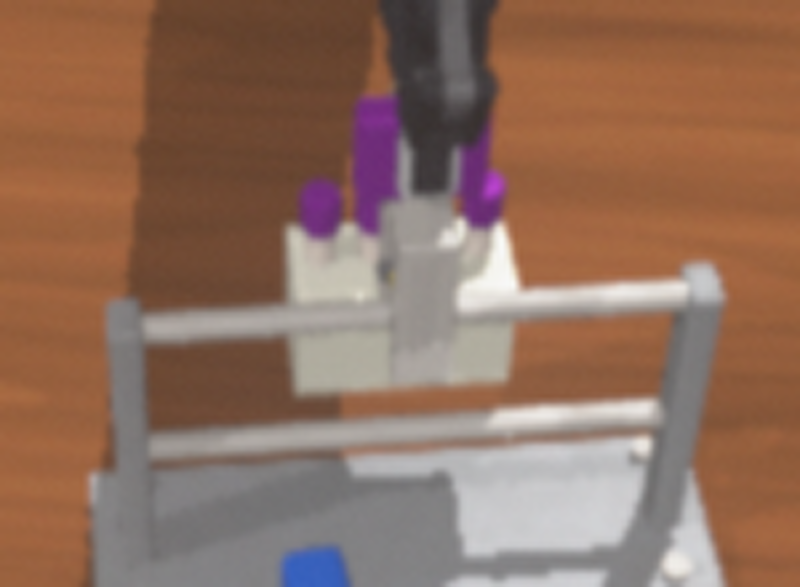

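The nose at (425,320) is in front of the bar, the box is behind it, and the gate is starting to lift. I'll keep pressing.

jog_arm --series "0 0 0 0 0 0.008 1; 0 0 0 0 0 0.016 1; 0 0 0 0 0 0.024 1; 0 0 0 0 0 0.031 1; 0 0 0 0 0 0.037 1; 0 0 0 0 0 0.041 1; 0 0 0 0 0 0.041 1; 0 0 0 0 0 0.041 1"

```text
time: 9.45
ee_pos: [632.2, 50.9, 191.5]
tcp_rot: [2.017, 2.407, 0.001]
contact_force: [-0.7, -0.6, -1.9]
gripper_width: 0.174
grasp_force: 69.0
```

```bash
python3 -c "
from h import *
st()"
```

```text
9.45 [632.2  50.9 191.5] az 10.08 z [ 0.001  0.    -1.   ] F [-0.7 -0.6 -1.9] T [-0.05 -0.05 -0.01] w 0.174 g 69.0
```

jog_arm --series "0 0 0 0 0 0.001 1; 0 0 0 0 0 0.002 1; 0 0 0 0 0 0.003 1; 0 0 0 0 0 0.004 1; 0 0 0 0 0 0.004 1"

```text
time: 10.07
ee_pos: [631.7, 50.8, 188.0]
tcp_rot: [2.018, 2.408, 0.001]
contact_force: [-3.3, -0.4, 5.3]
gripper_width: 0.175
grasp_force: 70.1
```

```bash
python3 - <<'E'
from h import *
st()
g=grab_frame("scene")
cv2.imwrite("pics/home.png",cv2.resize(g["pixels"][170:260,215:335],(800,600),interpolation=cv2.INTER_CUBIC))
E
```

```text
10.07 [631.7  50.8 188. ] az 10.06 z [ 0.001  0.    -1.   ] F [-3.3 -0.4  5.3] T [0.05 0.54 0.01] w 0.175 g 70.1
```

View pics/home.png

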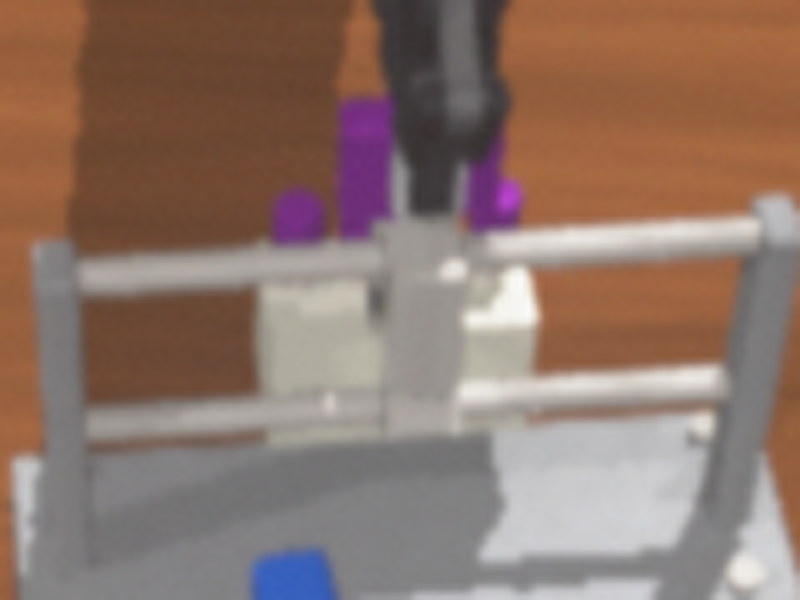

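jog_arm --series "0 0 0 0 0 0.001 1; 0 0 0 0 0 0.002 1; 0 0 0 0 0 0.002 1"

```text
time: 10.5
ee_pos: [631.8, 50.8, 187.7]
tcp_rot: [2.018, 2.407, 0.003]
contact_force: [-8.3, 0.5, 21.7]
gripper_width: 0.178
grasp_force: 72.7
```

```bash
python3 -c "
from h import *
st()"
```

```text
10.5 [631.8  50.8 187.7] az 10.06 z [ 0.002  0.001 -1.   ] F [-8.3  0.5 21.7] T [0.16 1.86 0.02] w 0.178 g 72.7
```

The crown is hard against the bar. I'll ease off and let go.

jog_arm --series "0 0 0 0 0 -0.002 1; 0 0 0 0 0 -0.002 0.6; 0 0 0 0 0 -0.002 0.5; 0 0 0 0 0 -0.002 0.3; 0 0 0 0 0 -0.002 0; 0 0 0 0 0 -0.002 -0.5; 0 0 0 0 0 -0.002 -1; 0 0 0 0 0 -0.002 -1; 0 0 0 0 0 -0.002 -1; 0 0 0 0 0 -0.002 -1; 0 0 0 0 0 -0.002 -1; 0 0 0 0 0 -0.002 -1"

```text
time: 12.0
ee_pos: [631.7, 50.8, 187.3]
tcp_rot: [-2.018, -2.408, 0.0]
contact_force: [0.8, 0.1, 0.8]
gripper_width: 1.0
grasp_force: 0.0
```

jog_arm --series "0 0 0 0 0 -0.01 -1; 0 0 0 0 0 -0.03 -1; 0 0 0 0 0 -0.06 -1; 0 0 0 0 0 -0.09 -1; 0 0 0 0 -0.03 -0.12 -1; 0 0 0 0 -0.07 -0.13 -1; 0 0 0 0 -0.11 -0.13 -1; 0 0 0 0 -0.15 -0.13 -1; 0 0 0 0 -0.15 -0.13 -1; 0 0 0 0 -0.15 -0.13 -1"

```text
time: 13.25
ee_pos: [484.7, 24.8, 318.1]
tcp_rot: [2.017, 2.407, 0.002]
contact_force: [0.4, 0.7, 0.5]
gripper_width: 0.997
grasp_force: 0.0
```

```bash
python3 - <<'E'
from h import *
st()
f=grab_frame("top");g=grab_frame("scene")
cv2.imwrite("pics/end.png",np.vstack([cv2.resize(i["pixels"][v:v+75,u:u+150],(600,300),interpolation=cv2.INTER_CUBIC) for i,u,v in((g,200,165),(f,170,135))]))
E
```

```text
13.25 [484.7  24.8 318.1] az 10.08 z [ 0.002  0.001 -1.   ] F [0.4 0.7 0.5] T [ 0.01 -0.05  0.03] w 0.997 g 0.0
```

View pics/end.png

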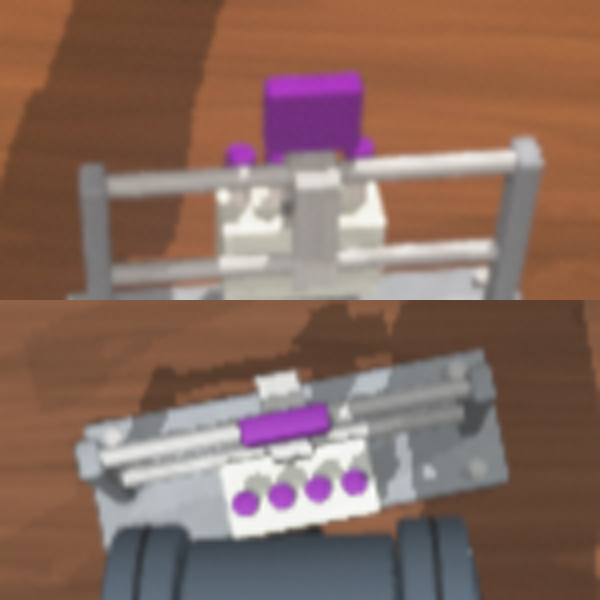

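It hangs on the bar, tilted a few degrees at most, with its box on the robot side. The gate can't be seen from either view, but its resistance vanished just before the crown seated, so it should be shut.

jog_arm --series "0 0 0 0 0 0 -1; 0 0 0 0 0 0 -1; 0 0 0 0 0 0 -1; 0 0 0 0 0 0 -1"

```text
time: 13.85
ee_pos: [484.0, 24.6, 317.2]
tcp_rot: [-2.018, -2.408, 0.0]
contact_force: [0.9, -0.6, 0.2]
gripper_width: 0.999
grasp_force: 0.0
```

```bash
python3 -c "
from station import workorder
print(workorder.hand_in())"
```

```text
the job is handed in; nothing more can be done
None
```

The purple carrier hangs upright on the rail's top bar, released and clear of the robot; the job was handed in at about 14 s with no verdict returned, the orange carrier was never approached, and the gate's closing is judged from the force readings because neither camera could see it.

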